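# Refit a damper handle and balance a dust-extraction manifold

## Task

Set the two dampers of the dust-extraction manifold on the bench: shut the one that still has its handle completely, and on the other push the loose handle fully home on the bare square stem, its arm over the stem's pointer, and turn that damper to 60 degrees open on its scale. Let go of both handles, and do not disturb the screwdriver, the glue bottle and the sanding block that lie about.

Things in the scene. Friction and masses are not known exactly. Their poses are not given: they have to be found in the camera images.
- manifold: Fixed board 105 x 440 x 18 mm with a straight 64 mm metal duct along its y, duct axis 62 mm above the bench, T-outlet to the back (+x). Origin: on the bench under its middle. Two alike dampers sit 105 mm either side of the middle; which one has its handle on changes. Their stems lean 30 degrees from vertical towards the manifold's -x (the robot); each hub's seat lies 27 mm in front (-x) of the duct axis.
- lever_1 (a joint): Angle (rad) of the damper that has its handle: 0 = shut (stop; arm across the duct, pointing up the slope, away from the robot), growing clockwise, looking down on the stem, to pi/2 = fully open (stop; arm along the duct, to the manifold's -y, the robot's right). Stiff (0.45 N m); stays where it is left.
- pivot_1 (a point): On the stem axis of the damper that has its handle, at the hub's underside, 109 mm above the bench. z points up along the leaning stem, x along the handle's arm: it turns with the lever.
- knob_1 (a point): Middle of the fitted handle's knob: round, black, 20 mm thick, standing parallel to the stem at the arm's end, 85 mm from the stem axis; full thickness from 16 to 38 mm above the arm's underside, the point 28 mm above it. Same shape as the loose handle; cannot come off. Axes as pivot_1.
- stem_2 (a joint): Angle (rad) of the damper without handle, same meaning as lever_1 (0 shut, pi/2 open, 60 degrees = 1.047); equally stiff. The fixed dial plate under the stem has a black tick every 15 degrees from shut (up the slope) to open (along the duct, to the right), longer at 0, 30, 60 and 90.
- seat_2 (a point): Bare stem: on its axis at the seat for the hub's underside, 109 mm above the bench. z up along the leaning stem, x along the stem's flat steel pointer (the way the arm must point); turns with the stem. Stem 18 mm square, sides parallel to x and y, 30 mm tall, the top 8 mm tapering to 11 mm. Dial plate 92 mm across, 7 mm below the seat, the pointer between.
- loose_handle: Flat lever handle, about 0.16 kg (centre of mass 10 mm from the hub axis), lying on its underside. Origin: centre of the hub's underside; z up the bore, x along the arm. Hub 38 x 38 x 32 mm tall, 19.2 mm square through bore, sides parallel to x and y; 4 degrees loose on the stem. Arm 20 mm wide, 8 mm thick, flush with the underside, to a 13 mm radius end 85 mm out, bearing the knob.
- root_2 (a point): On the loose handle, on top of the root of its arm, at x = 30 mm, z = 8 mm in the handle's frame. The knob at the arm's end is like knob_1's: its axis at x = 85 mm, 20 mm thick from z = 16 to 38 mm, top at 45 mm.
- screwdriver: Screwdriver, 190 mm long along its y, 26 mm thick, lying about 80 mm beside the loose handle's hub on the robot's side. Origin: middle of its underside. Bystander.
- glue_bottle: White glue bottle standing upright, 38 x 56 mm, 146 mm tall. Origin: centre of its underside. Bystander.
- sanding_block: Sanding block, 42 x 75 x 27 mm. Origin: centre of its underside. Bystander.

How it is judged:
At the end, for the whole second after the job is handed in: The damper with the fitted handle is shut (within 4 degrees of its stop); the loose handle sits on the bare stem, its underside within 5 mm of the seat and square to it, arm over the pointer; that damper stands at 60 degrees within 6 degrees; all at rest (value of joint lever_1 below 0.07 rad and value of joint stem_2 between 0.942 and 1.152 rad and distance between loose_handle and seat_2 below 0.005 m and angle between the z axis of loose_handle and the z axis of seat_2, either way round below 0.1 rad and x of root_2 in the frame of seat_2 above 0.026 m and linear speed of loose_handle below 0.02 m/s and velocity of joint stem_2 between -0.05 and 0.05 rad/s); the robot touches nothing.
It fails at once if a bystander is pushed more than 20 mm or the bottle knocked over (distance of any of screwdriver, glue_bottle, sanding_block from where it was at the start of the episode above 0.02 m or angle between glue_bottle's own z axis and vertical above 0.5 rad).
It also fails if it takes over 67 s, if anything falls off the work surface, if the arm or the gripper's body presses on something with over 40 N, if the wrist force passes 120 N, or if a joint passes its speed limit or range.

## Robot

A 6-joint arm with a two-finger parallel gripper is mounted at the origin on a cart in front of the work surface, level with it; the furniture and walls round the work are solid. World frame = base frame: x ahead of the robot, y to its left, z up, the work surface at z = 0. Lengths are in m, angles in rad, forces in N, time in s.
With the tool pointing down it reaches from about 0.375 to 0.975 m from the base axis. Payload 3.8 kg.
Tool frame: the origin (TCP) lies at the very end of the fingers, on their centre line; the grasp point (between the pads) lies 19 mm behind it; z points along the fingers, y is the line along which they close (so a half turn about z gives the same grasp; the last joint's range is limited). The gripper opens to 85 mm and grips with 20 to 120 N. Pads are 22 mm wide; open, the fingers measure 114 mm over their backs; the gripper's body (76 mm by 85 mm) begins 54 mm behind the grasp point. The pads swing forward as they close: fully open they stand 13 mm farther back than shut.
Start: joints at [1.117, 0.264, 1.604, -0, 1.274, -0.037], TCP at [0.273, 0.617, 0.231] pointing down, gripper open.
Joint ranges: [-2.63, 2.63], [-0.94, 2.18], [0.31, 2.57], [-1.31, 4.45], [0, 2.66], [-2.55, 2.55]. Speed limits (rad/s): [2.57, 2.57, 3.14, 3.14, 3.14, 3.14].

## Interface

Orientations are given as a rotation vector (axis times angle).
In Python, from workcell import read_state, read_camera, calibration, finish_job gives the robot as it stands.
- The arm moves only by the tool step_arm, never from a script. Its argument "commands" is a list of rows, each an object of numbers: "fingers": the gripper's target within -1 to 1 (shut at 1, half-way at 0, fully open at -1); "dx", "dy", "dz": the shift along the tool's x, y, z in m; "roll": the turn about the tool's z in degrees. In form: [{"fingers": .., "dx": .., "dy": .., "dz": .., "roll": ..}, ...]. A call has 1 to 8 rows; each row is the pose to reach, as a shift and turn from the pose commanded when the call began, along the tool's axes at that moment; what a row does not reach only later rows make up. A row lasts 1/8 s, in which the tool goes at most 62.5 mm and 10.7 degrees, less where a joint would pass 70% of its speed; a pose out of reach is approached as far as the arm can. A call with a gripper value outside its range is refused whole. The fingers move at their own pace and stop on an object; "squeeze" is the grip in N (left out, the last holds). Time passes only in rows, so rows that repeat a pose let the fingers close. It gives the time, the measured TCP pose, the force, the opening and the grip force at its end, in the units of the state.
- read_state(): the state, without advancing time (a new reading comes with each control period).
- read_camera(name): name is "scene" or "top" or "wrist"; returns (picture, depth): 480x640x3 uint8, blue, green, red; 480x640 float32, m along the optical axis (not along the pixel's ray), 0 where there is no reading.
- calibration(name): a dict with "intrinsics" (3x3 intrinsics, pixels), "world_to_cam" (4x4, takes a point from world to camera coordinates). Camera axes: x right, y up, looking along -z (the intrinsics and any distortion apply to the point x, -y, -z); pixel columns grow to the right and rows downward; lengths in m; the calibration is good to about 2 mm. The wrist camera is an equidistant fisheye: a pixel r from the principal point sees the ray r / f radians off the axis. A picture is of the moment at which its call begins: read the wrist's pose just before it. calibration takes no time and is no camera call; for the wrist camera it gives the pose at the moment of the call.
- finish_job(): hands the job in; it is judged then, once.
The state is a dict: "time": time; "q": joint angles; "joint_vel": joint speeds; "joint_torque": joint torques, N m; "tool_pos": TCP position; "tcp_rot": TCP orientation; "wrist_force": force on the tool from outside, world axes, zero at the start; "torque": the same for the moment, N m; "width": opening from 0.0 (shut) to 1.0 (fully open); "grip_force": force on a finger pad.
Only numpy, scipy, OpenCV 4.12 (cv2) and the standard library are available. Lean on these libraries where they do the work, as an engineer would, in place of code of your own. Each camera call takes 0.05 s, during which the arm holds its last target. There are 200 camera calls.

## Working session

There is one attempt and no reset: what is moved stays moved. The work goes in short steps, Python scripts to look and compute and a tool call to move; the robot and the scene stay as the last step left them, time stands still between calls to the robot, and variables do not carry over. Pictures are saved under pics/ and viewed, at most 10 in all, crops included, and the job is handed in when it is done.

Besides the shell and the picture viewer there is one more tool, called after "Call:" as name(argument=value, ...), one argument or row to a line, values as JSON. step_arm: Moves the arm, as the interface text tells. Its arguments: {"type":"object","properties":{"commands":{"type":"array","items":{"type":"object","properties":{"fingers":{"type":"number"},"dx":{"type":"number"},"dy":{"type":"number"},"dz":{"type":"number"},"roll":{"type":"number"}}}},"squeeze":{"type":"number"}},"required":["commands"]}

```bash
ls; mkdir -p pics; python3 - <<'E'
from workcell import *
import cv2,numpy as np
s=read_state();print(s)
for n in("scene","top"):
    im,d=read_camera(n);cv2.imwrite(f"pics/{n}0.png",im);np.savez(f"pics/{n}0.npz",im=im,d=d);c=calibration(n);print(n,c)
E
```

```text
pics
{'time': 0.0, 'q': array([ 1.11709518e+00,  2.64791840e-01,  1.60541420e+00,  1.18663176e-05,
        1.27369167e+00, -3.68998128e-02]), 'joint_vel': array([ 3.69805044e-04,  5.87681357e-04, -7.59124135e-04, -1.24220368e-03,
        1.27943608e-03, -2.99091696e-05]), 'joint_torque': array([-2.49110108e-04, -5.15096569e+01, -3.67316866e+01,  1.96504157e-04,
        1.28473778e-02, -2.75027425e-06]), 'tool_pos': array([0.27293471, 0.61653909, 0.22991426]), 'tcp_rot': array([-0.64986804, -3.07305673,  0.00350741]), 'wrist_force': array([-0.24719162, -0.72152335, -0.21866516]), 'torque': array([-0.0229132 , -0.01439361,  0.02147491]), 'grip_force': 0.0, 'width': 1.0052151818666506}
scene {'intrinsics': array([[461.06491651,   0.        , 318.94069069],
       [  0.        , 461.06491651, 237.03259016],
       [  0.        ,   0.        ,   1.        ]]), 'world_to_cam': array([[ 0.54782652, -0.83643988, -0.01595098, -0.04579629],
       [ 0.65170672,  0.41472514,  0.63504442, -0.45573475],
       [-0.52456121, -0.35828953,  0.77231091, -0.63690749],
       [ 0.        ,  0.        ,  0.        ,  1.        ]])}
top {'intrinsics': array([[475.43329565,   0.        , 321.34905548],
       [  0.        , 475.43329565, 240.05142326],
       [  0.        ,   0.        ,   1.        ]]), 'world_to_cam': array([[-0.02962111, -0.99955545, -0.00339093,  0.23964147],
       [ 0.98470465, -0.0297634 ,  0.1716709 , -0.47115991],
       [-0.17169551,  0.00174602,  0.98514852, -0.90206658],
       [ 0.        ,  0.        ,  0.        ,  1.        ]])}
```

View pics/scene0.png

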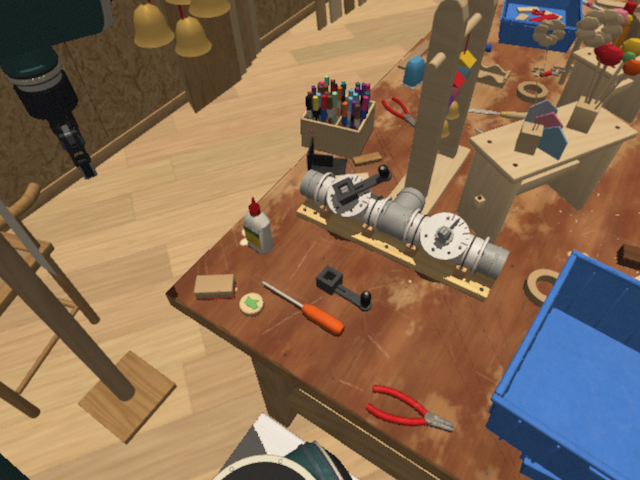

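View pics/top0.png

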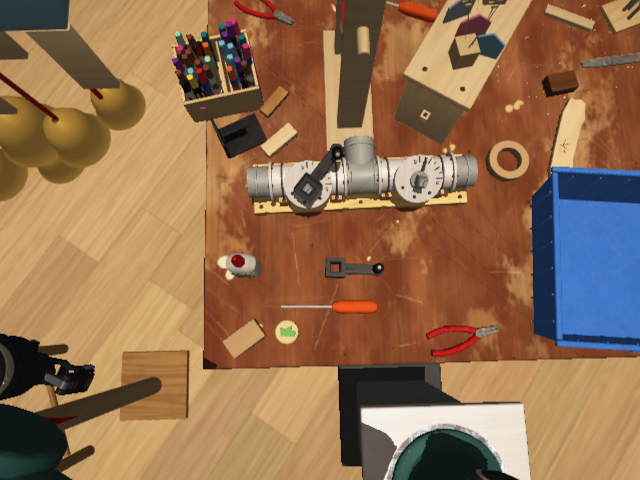

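The scene view shows the fitted handle on the left damper (about (350,185)) and the bare stem on the right one ((445,235)). The loose handle lies at (330,280)–(365,300). The top view shows the hub at (335,268), the knob at (378,268) and the bare stem at (418,180). The bottle is at (240,263), the screwdriver at (330,307) and the block at (243,338). I'll enlarge the important part next.

```bash
cat > h.py <<'E'
import numpy as np,cv2
from workcell import *
def ray(n,u,v,c=None):
    c=c or calibration(n);K=c["intrinsics"];T=c["world_to_cam"]
    a,b=(u-K[0,2])/K[0,0],(v-K[1,2])/K[1,1]
    if n=="wrist":
        r=np.hypot(a,b);s=np.sin(r)/r if r>1e-9 else 1;d=np.array([a*s,-b*s,-np.cos(r)])
    else: d=np.array([a,-b,-1.])
    R=T[:3,:3];return -R.T@T[:3,3],R.T@d
def onz(n,u,v,z,c=None):
    o,d=ray(n,u,v,c);return o+d*(z-o[2])/d[2]
def dep(n,u,v,D,c=None):
    o,d=ray(n,u,v,c);return o+d*D
def proj(n,p,c=None):
    c=c or calibration(n);K=c["intrinsics"];T=c["world_to_cam"];q=T[:3,:3]@np.asarray(p)+T[:3,3]
    x,y,z=q[0],-q[1],-q[2]
    if n=="wrist":
        r=np.hypot(x,y);t=np.arctan2(r,z);x,y,z=x/r*t,y/r*t,1
    return np.array([K[0,0]*x/z+K[0,2],K[1,1]*y/z+K[1,2]])
E
python3 - <<'E'
from h import *
f=np.load("pics/top0.npz");im,D=f["im"],f["d"]
a=cv2.resize(im[130:220,240:490],None,fx=3.2,fy=3.2,interpolation=cv2.INTER_CUBIC)
b=cv2.resize(im[245:325,270:395],None,fx=3.2,fy=3.2,interpolation=cv2.INTER_CUBIC)
c=np.zeros((a.shape[0]+b.shape[0],800,3),np.uint8);c[:a.shape[0],:a.shape[1]]=a;c[a.shape[0]:,:b.shape[1]]=b
cv2.imwrite("pics/crop1.png",c)
for n,u,v in[("hub",335,268),("arm",357,269),("knob",378,268),("bottle",238,261),("stem",418,180),("post",358,60),("house",440,100),("duct",470,170),("knob1",337,153),("hub1",307,187),("screw",355,307),("shaft",300,306),("jointbox",430,115)]:
    d=D[v-1:v+2,u-1:u+2];d=np.median(d[d>0]);print(n,dep("top",u,v,d).round(3))
E
```

```text
hub [0.426 0.199 0.001]
arm [0.422 0.155 0.008]
knob [0.418 0.117 0.047]
bottle [0.429 0.375 0.132]
stem [0.569 0.045 0.131]
post [0.72  0.16  0.285]
house [0.708 0.003 0.164]
duct [ 0.597 -0.064  0.094]
knob1 [0.606 0.194 0.183]
hub1 [0.56  0.249 0.138]
screw [0.345 0.163 0.028]
shaft [0.351 0.272 0.017]
jointbox [0.708 0.007 0.1  ]
```

View pics/crop1.png

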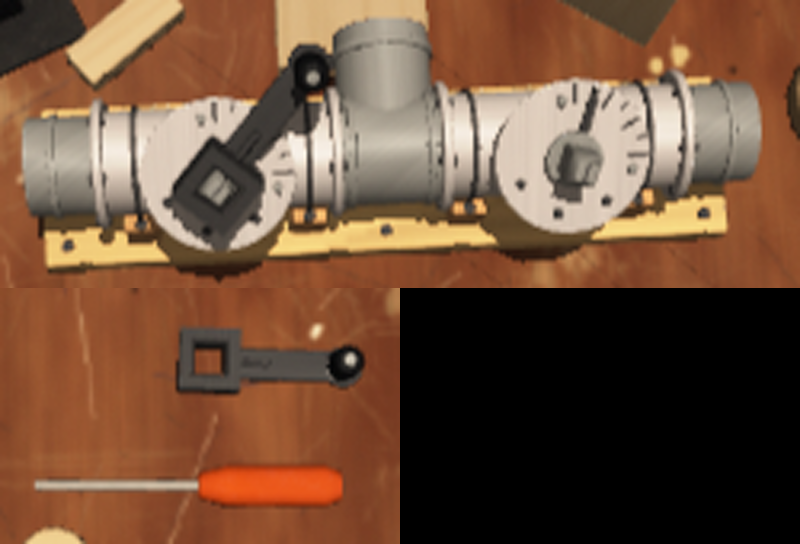

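The crop shows the fitted arm roughly midway on its scale. The bare stem's pointer runs from (575,160) to about (590,90), near the first tick right of 0. The loose handle's bore is at crop (209,360) and its knob at (348,362). Next I'll fit the manifold pose.

```bash
cat >> h.py <<'E'
def man(m,p):
    c,s=np.cos(m[2]),np.sin(m[2]);p=np.asarray(p,float);return np.array([m[0]+c*p[0]-s*p[1],m[1]+s*p[0]+c*p[1],p[2]])
L=np.radians(30)
def damp(m,side,th,r,h):  # point r along arm, h along stem above seat; side=+1 left
    u=np.array([np.cos(L),0,np.sin(L)]);n=np.array([-np.sin(L),0,np.cos(L)]);y=np.array([0,1,0])
    return man(m,np.array([-.027,.105*side,.109])+r*(np.cos(th)*u-np.sin(th)*y)+h*n)
E
python3 - <<'E'
from h import *
from scipy.optimize import least_squares
f=np.load("pics/top0.npz");im,D=f["im"],f["d"]
cr=lambda x,y:np.array([240+x/3.2,130+y/3.2])
obs=[(cr(575,157),(-.0235,-.105,.103)),(cr(220,173),(-.0235,.105,.103)),(cr(727,231),(-.0525,-.22,.018)),(cr(725,195),(-.02,-.22,.018))]
c=calibration("top")
P=lambda m:np.concatenate([proj("top",man(m,p),c)-o for o,p in obs[:3]])
r=least_squares(P,[.57,.15,0]);print(r.x,r.fun.round(2));m=r.x
# duct ridge from depth
pts=[]
for u in list(range(252,275))+list(range(455,475)):
    col=[dep("top",u,v,D[v,u],c) for v in range(145,200) if D[v,u]>0]
    col=np.array(col);k=col[col[:,2]>col[:,2].max()-.004];pts.append(k.mean(0))
pts=np.array(pts);a=np.polyfit(pts[:,1],pts[:,0],1);print("ridge",a,np.arctan(-a[0]),"x at y",np.polyval(a,m[1]),pts[:,2].mean())
np.save("m.npy",m)
for nm,s in(("stem2",-1),("hub1",1)): print(nm,damp(m,s,0,0,0))
for t in range(0,91,15): print(t,[((proj("top",damp(m,s,np.radians(t),.04,-.006),c)-[240,130])*3.2).round(0) for s in(-1,1)],((proj("top",damp(m,1,np.radians(t),.085,.045),c)-[240,130])*3.2).round(0))
for t in(0,10,20): print("ptr",t,((proj("top",damp(m,-1,np.radians(t),.04,-.003),c)-[240,130])*3.2).round(0))
hub=onz("top",270+209/3.2,245+(358-288)/3.2,.032,c);kn=onz("top",270+347/3.2,245+(361-288)/3.2,.043,c)
# bore seen from above; hub outline top
print("hub",hub,"knob",kn,kn-hub,np.linalg.norm((kn-hub)[:2]),np.degrees(np.arctan2(*(kn-hub)[1::-1])))
from scipy.spatial.transform import Rotation as R
s=read_state();print(R.from_rotvec(s["tcp_rot"]).as_matrix().round(3))
E
```

```text
[0.60077201 0.14213734 0.01689038] [-0.39 -0.09 -0.29 -0.01  0.74  0.08]
ridge [-0.02252237  0.60179945] 0.022518564132299565 x at y 0.5985981816194028 0.09508840020581537
stem2 [0.57554927 0.0366963  0.109     ]
hub1 [0.57200246 0.24666635 0.109     ]
0 [array([576.,  90.]), array([216., 106.])] [211.  41.]
15 [array([594.,  91.]), array([233., 108.])] [251.  45.]
30 [array([610.,  97.]), array([250., 114.])] [290.  59.]
45 [array([624., 107.]), array([265., 124.])] [323.  82.]
60 [array([634., 121.]), array([276., 137.])] [348. 113.]
75 [array([640., 137.]), array([284., 153.])] [365. 149.]
90 [array([642., 154.]), array([287., 170.])] [370. 188.]
ptr 0 [577.  91.]
ptr 10 [589.  91.]
ptr 20 [601.  94.]
hub [0.42488664 0.19933585 0.032     ] knob [0.41923107 0.11527932 0.043     ] [-0.00565557 -0.08405653  0.011     ] 0.08424657980668976 -93.84922853159019
[[-0.914  0.405 -0.001]
 [ 0.405  0.914 -0.002]
 [ 0.    -0.002 -1.   ]]
```

```bash
python3 - <<'E'
from h import *
m=np.load("m.npy");p=read_state()["tool_pos"]
for t in(70,39,0): print("knob",t,damp(m,1,np.radians(t),.085,.028).round(4))
for t in(72,60,50,40,30,20,15,10): print(t,damp(m,1,np.radians(t),.085,.02).round(4))
# tool axes now: x=(-.914,.405) y=(.405,.914)
q=damp(m,1,np.radians(72),.085,.02)-p;print("first",[-.914*q[0]+.405*q[1],.405*q[0]+.914*q[1],-q[2]])
E
```

```text
knob 70 [0.5845 0.167  0.1478]
knob 39 [0.6161 0.1939 0.1663]
knob 0 [0.6316 0.2477 0.1757]
72 [0.5861 0.1661 0.1395]
60 [0.6    0.1735 0.1476]
50 [0.6104 0.1822 0.1536]
40 [0.6193 0.1928 0.1589]
30 [0.6265 0.2051 0.1631]
20 [0.6317 0.2186 0.1663]
15 [0.6335 0.2257 0.1674]
10 [0.6347 0.233  0.1682]
first [np.float64(-0.46866415169325565), np.float64(-0.2849922327687267), np.float64(0.090603352166719)]
```

Call:
step_arm(
  commands=[
    {"fingers": 1, "dx": -0.469, "dy": -0.285, "dz": 0, "roll": -23.9},
    {"fingers": 1, "dx": -0.469, "dy": -0.285, "dz": 0, "roll": -23.9},
    {"fingers": 1, "dx": -0.469, "dy": -0.285, "dz": 0, "roll": -23.9},
    {"fingers": 1, "dx": -0.469, "dy": -0.285, "dz": 0, "roll": -23.9},
    {"fingers": 1, "dx": -0.469, "dy": -0.285, "dz": 0, "roll": -23.9},
    {"fingers": 1, "dx": -0.469, "dy": -0.285, "dz": 0, "roll": -23.9},
    {"fingers": 1, "dx": -0.469, "dy": -0.285, "dz": 0, "roll": -23.9},
    {"fingers": 1, "dx": -0.469, "dy": -0.285, "dz": 0, "roll": -23.9},
  ],
)

```text
time: 1.1
tool_pos: [0.5589, 0.2058, 0.2309]
tcp_rot: [0.001, -3.141, -0.0]
wrist_force: [0.7, -0.1, 0.6]
width: 0.004
grip_force: 0.0
```

Call:
step_arm(
  commands=[
    {"fingers": 1, "dx": 0, "dy": 0, "dz": 0, "roll": 0},
    {"fingers": 1, "dx": 0, "dy": 0, "dz": 0, "roll": 0},
  ],
)

```text
time: 1.35
tool_pos: [0.5579, 0.2074, 0.2307]
tcp_rot: [-0.001, -3.14, -0.0]
wrist_force: [0.4, -0.0, 0.8]
width: 0.003
grip_force: 0.0
```

Call:
step_arm(
  commands=[
    {"fingers": 1, "dx": -0.028, "dy": -0.041, "dz": 0.0, "roll": 0},
    {"fingers": 1, "dx": -0.028, "dy": -0.041, "dz": 0.05, "roll": 0},
    {"fingers": 1, "dx": -0.028, "dy": -0.041, "dz": 0.085, "roll": 0},
    {"fingers": 1, "dx": -0.028, "dy": -0.041, "dz": 0.085, "roll": 0},
  ],
)

```text
time: 1.85
tool_pos: [0.5824, 0.1675, 0.1423]
tcp_rot: [0.004, -3.133, 0.003]
wrist_force: [-0.8, 0.3, -0.3]
width: 0.003
grip_force: 0.0
```

Call:
step_arm(
  commands=[
    {"fingers": 1, "dx": -0.014, "dy": 0.007, "dz": -0.002, "roll": 0},
    {"fingers": 1, "dx": -0.024, "dy": 0.016, "dz": -0.007, "roll": 0},
    {"fingers": 1, "dx": -0.033, "dy": 0.027, "dz": -0.011, "roll": 0},
    {"fingers": 1, "dx": -0.04, "dy": 0.039, "dz": -0.015, "roll": 0},
    {"fingers": 1, "dx": -0.046, "dy": 0.052, "dz": -0.018, "roll": 0},
    {"fingers": 1, "dx": -0.047, "dy": 0.055, "dz": -0.019, "roll": 0},
  ],
)

```text
time: 2.6
tool_pos: [0.6349, 0.2222, 0.1672]
tcp_rot: [-0.003, 3.139, -0.002]
wrist_force: [-0.6, -5.0, -0.8]
width: -0.003
grip_force: 2.3
```

```bash
python3 - <<'E'
from h import *
im,D=read_camera("top");cv2.imwrite("pics/l1.png",cv2.resize(im[120:225,240:400],None,fx=4,fy=4,interpolation=cv2.INTER_CUBIC))
s=read_state();print(s["tool_pos"],s["wrist_force"],s["q"])
E
```

```text
[0.63489514 0.22227822 0.16710197] [-0.02061039 -4.18878883 -0.6481811 ] [ 3.00407516e-01  3.01670448e-01  1.67700972e+00 -1.40456942e-03
  1.16027235e+00 -1.27124580e+00]
```

View pics/l1.png

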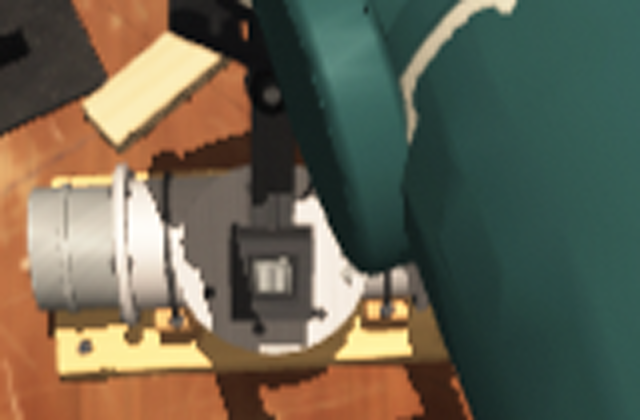

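The arm now points almost straight up the slope (knob (270,90), hub (270,275)). I'll push on gently until it hits the stop.

Call:
step_arm(
  commands=[
    {"fingers": 1, "dx": 0, "dy": 0.003, "dz": 0, "roll": 0},
    {"fingers": 1, "dx": 0, "dy": 0.006, "dz": 0, "roll": 0},
    {"fingers": 1, "dx": 0, "dy": 0.009, "dz": 0, "roll": 0},
    {"fingers": 1, "dx": 0, "dy": 0.009, "dz": 0, "roll": 0},
  ],
)

```text
time: 3.15
tool_pos: [0.6353, 0.2278, 0.1674]
tcp_rot: [-0.001, 3.137, -0.007]
wrist_force: [1.1, -12.5, 1.2]
width: -0.002
grip_force: 5.9
```

Call:
step_arm(
  commands=[
    {"fingers": 1, "dx": 0, "dy": 0.004, "dz": 0, "roll": 0},
    {"fingers": 1, "dx": 0, "dy": 0.004, "dz": 0, "roll": 0},
  ],
)

```text
time: 3.4
tool_pos: [0.6354, 0.2283, 0.1674]
tcp_rot: [-0.001, 3.138, -0.016]
wrist_force: [1.7, -20.9, 5.1]
width: -0.001
grip_force: 10.4
```

Call:
step_arm(
  commands=[
    {"fingers": 1, "dx": 0, "dy": -0.03, "dz": -0.01, "roll": 0},
    {"fingers": 1, "dx": 0, "dy": -0.03, "dz": -0.06, "roll": 0},
    {"fingers": 0, "dx": 0.05, "dy": -0.05, "dz": -0.06, "roll": 30},
    {"fingers": 0, "dx": 0.1, "dy": -0.07, "dz": -0.06, "roll": 40},
    {"fingers": 0, "dx": 0.15, "dy": -0.1, "dz": -0.06, "roll": 50},
    {"fingers": 0, "dx": 0.2, "dy": -0.121, "dz": -0.05, "roll": 60},
    {"fingers": 0, "dx": 0.216, "dy": -0.121, "dz": -0.03, "roll": 82},
    {"fingers": 0, "dx": 0.216, "dy": -0.121, "dz": -0.03, "roll": 82},
  ],
)

```text
time: 4.4
tool_pos: [0.416, 0.114, 0.1953]
tcp_rot: [1.684, 2.652, 0.004]
wrist_force: [0.4, 0.1, 0.2]
width: 0.495
grip_force: 0.0
```

Call:
step_arm(
  commands=[
    {"fingers": 0, "dx": 0, "dy": 0, "dz": 0, "roll": 10},
    {"fingers": 0, "dx": 0, "dy": 0, "dz": 0, "roll": 18},
    {"fingers": 0, "dx": 0, "dy": 0, "dz": 0, "roll": 18},
    {"fingers": 0, "dx": 0, "dy": 0, "dz": 0, "roll": 18},
  ],
)

```text
time: 4.9
tool_pos: [0.418, 0.114, 0.1962]
tcp_rot: [2.067, 2.365, 0.003]
wrist_force: [-0.6, 0.7, 0.3]
width: 0.506
grip_force: 0.0
```

```bash
python3 - <<'E'
from h import *
from scipy.spatial.transform import Rotation as R
s=read_state();c=calibration("wrist");im,D=read_camera("wrist");cv2.imwrite("pics/w1.png",im);np.savez("pics/w1.npz",im=im,d=D)
np.save("pics/w1c.npy",c,allow_pickle=True)
print(s["tool_pos"],s["width"],s["q"][5]);Rm=R.from_rotvec(s["tcp_rot"]).as_matrix();print(Rm.round(3),c)
E
```

```text
[0.41799532 0.11404544 0.19616324] 0.5057720788861838 0.07387592098677853
[[-0.134  0.991  0.002]
 [ 0.991  0.134  0.001]
 [ 0.001  0.002 -1.   ]] {'intrinsics': array([[371.64829954,   0.        , 319.32573199],
       [  0.        , 371.64829954, 241.17066075],
       [  0.        ,   0.        ,   1.        ]]), 'world_to_cam': array([[ 0.99085811,  0.13489066,  0.00217026, -0.43089231],
       [-0.12903267,  0.95227795, -0.27661755, -0.02685142],
       [-0.03937981,  0.27380871,  0.96097764, -0.36074916],
       [ 0.        ,  0.        ,  0.        ,  1.        ]])}
```

View pics/w1.png

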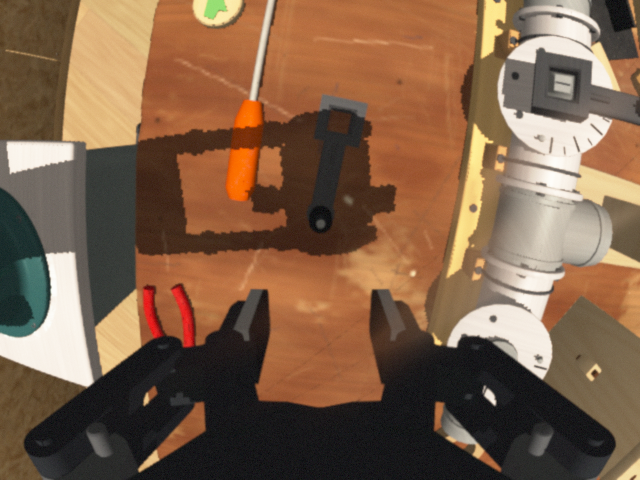

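The wrist view shows the knob at (320,218), the hub's top around (341,118), and the screwdriver clear to the left.

```bash
python3 - <<'E'
from h import *
c=np.load("pics/w1c.npy",allow_pickle=True).item();f=np.load("pics/w1.npz")
k=onz("wrist",320,217,.042,c);h=onz("wrist",341,120,.03,c);print(k,h,np.degrees(np.arctan2(*(k-h)[1::-1])),np.linalg.norm((k-h)[:2]))
im=f["im"];cv2.imwrite("pics/w1c.png",cv2.resize(im[80:250,240:400],None,fx=3.5,fy=3.5,interpolation=cv2.INTER_CUBIC))
print(damp(np.load("m.npy"),-1,0,0,.03),proj("wrist",damp(np.load("m.npy"),-1,0,0,.03),c))
m=np.load("m.npy")
for s in(-1,1): print(proj("wrist",damp(m,s,0,0,-.007),c))
E
```

```text
[0.41926518 0.11803798 0.042     ] [0.42566588 0.19915108 0.03      ] -94.51190623206352 0.08136524790877137
[0.56055141 0.03644296 0.13498076] [493.5889866  377.92238966]
[497.54101898 355.58038949]
[557.59423397  95.92804974]
```

View pics/w1c.png

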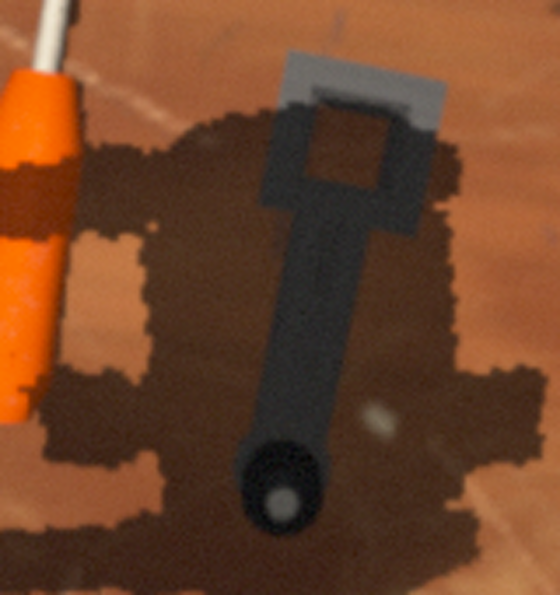

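Call:
step_arm(
  commands=[
    {"fingers": 0, "dx": 0.001, "dy": 0.0015, "dz": 0.06, "roll": 0},
    {"fingers": 0, "dx": 0.001, "dy": 0.0015, "dz": 0.12, "roll": 0},
    {"fingers": 0, "dx": 0.001, "dy": 0.0015, "dz": 0.16, "roll": 0},
    {"fingers": 0, "dx": 0.001, "dy": 0.0015, "dz": 0.186, "roll": 0},
    {"fingers": 0, "dx": 0.001, "dy": 0.0015, "dz": 0.186, "roll": 0},
    {"fingers": 1, "dx": 0.001, "dy": 0.0015, "dz": 0.186, "roll": 0},
    {"fingers": 1, "dx": 0.001, "dy": 0.0015, "dz": 0.186, "roll": 0},
    {"fingers": 1, "dx": 0.001, "dy": 0.0015, "dz": 0.186, "roll": 0},
  ],
  squeeze=20,
)

```text
time: 5.95
tool_pos: [0.4201, 0.1151, 0.0107]
tcp_rot: [2.069, 2.362, 0.004]
wrist_force: [-0.7, -0.4, 3.2]
width: 0.224
grip_force: 21.6
```

Call:
step_arm(
  commands=[
    {"fingers": 1, "dx": 0, "dy": 0, "dz": 0, "roll": 0},
    {"fingers": 1, "dx": 0, "dy": 0, "dz": 0, "roll": 0},
  ],
)

```text
time: 6.2
tool_pos: [0.4201, 0.1151, 0.0107]
tcp_rot: [2.069, 2.362, 0.004]
wrist_force: [-1.2, 0.5, 7.0]
width: 0.22
grip_force: 21.9
```

Call:
step_arm(
  commands=[
    {"fingers": 1, "dx": 0.002, "dy": 0, "dz": -0.006, "roll": 0},
    {"fingers": 1, "dx": 0.004, "dy": 0, "dz": -0.012, "roll": 0},
    {"fingers": 1, "dx": 0.006, "dy": 0, "dz": -0.018, "roll": 0},
    {"fingers": 1, "dx": 0.011, "dy": 0, "dz": -0.026, "roll": 0},
    {"fingers": 1, "dx": 0.016, "dy": 0, "dz": -0.034, "roll": 0},
    {"fingers": 1, "dx": 0.022, "dy": 0, "dz": -0.041, "roll": 0},
    {"fingers": 1, "dx": 0.028, "dy": 0, "dz": -0.048, "roll": 0},
    {"fingers": 1, "dx": 0.028, "dy": 0, "dz": -0.048, "roll": 0},
  ],
)

```text
time: 7.2
tool_pos: [0.4156, 0.1432, 0.0581]
tcp_rot: [2.068, 2.363, 0.002]
wrist_force: [0.2, -0.3, -1.7]
width: 0.226
grip_force: 21.1
```

```bash
python3 - <<'E'
from h import *
s=read_state();c=calibration("wrist");im,D=read_camera("wrist");np.savez("pics/w2.npz",im=im,d=D);np.save("pics/w2c.npy",c,allow_pickle=True)
t,dt=read_camera("scene");a=cv2.resize(t[240:340,290:400],(500,455),interpolation=cv2.INTER_CUBIC)
b=im[0:300,170:470];o=np.zeros((455,800,3),np.uint8);o[:,:500]=a;o[:300,500:]=b;cv2.imwrite("pics/tilt.png",o)
print(s["tool_pos"],s["width"],s["wrist_force"])
E
```

```text
[0.4156031  0.14319659 0.05807108] 0.225906207387006 [ 0.22512426 -0.33694654 -1.65535508]
```

View pics/tilt.png

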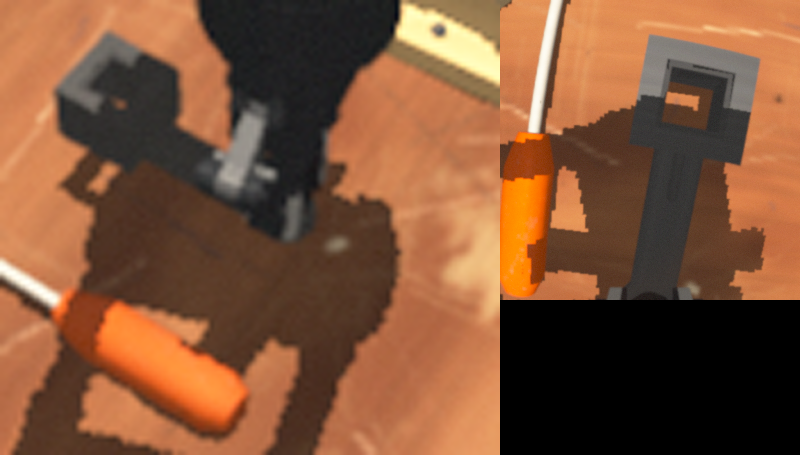

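The handle stayed level in the grip, so it won't droop by itself. I'll tilt it by tucking the hub's back edge under the fixed dial plate's front rim and raising the knob.

Call:
step_arm(
  commands=[
    {"fingers": 1, "dx": -0.012, "dy": -0.002, "dz": 0.0, "roll": 9},
    {"fingers": 1, "dx": -0.025, "dy": -0.003, "dz": 0.0, "roll": 18},
    {"fingers": 1, "dx": -0.037, "dy": -0.005, "dz": 0.0, "roll": 27},
    {"fingers": 1, "dx": -0.05, "dy": -0.006, "dz": 0.0, "roll": 36},
    {"fingers": 1, "dx": -0.063, "dy": -0.008, "dz": 0, "roll": 45},
    {"fingers": 1, "dx": -0.078, "dy": -0.009, "dz": 0.0, "roll": 54},
    {"fingers": 1, "dx": -0.095, "dy": -0.011, "dz": 0.0, "roll": 63},
    {"fingers": 1, "dx": -0.108, "dy": -0.0126, "dz": 0.005, "roll": 72},
  ],
  squeeze=40,
)

```text
time: 8.3
tool_pos: [0.4166, 0.0331, 0.0521]
tcp_rot: [3.066, 0.686, -0.0]
wrist_force: [-0.3, -0.2, -2.3]
width: 0.219
grip_force: 40.3
```

Call:
step_arm(
  commands=[
    {"fingers": 1, "dx": 0, "dy": 0, "dz": 0.0, "roll": 9},
    {"fingers": 1, "dx": 0, "dy": 0, "dz": 0.005, "roll": 12.7},
    {"fingers": 1, "dx": 0, "dy": 0, "dz": 0.008, "roll": 12.7},
    {"fingers": 1, "dx": 0, "dy": 0, "dz": 0.008, "roll": 12.7},
  ],
)

```text
time: 8.8
tool_pos: [0.4161, 0.0337, 0.0437]
tcp_rot: [-3.122, -0.353, 0.002]
wrist_force: [0.4, -0.2, -2.1]
width: 0.217
grip_force: 40.3
```

```bash
python3 - <<'E'
from h import *
from scipy.spatial.transform import Rotation as R
s=read_state();c=calibration("wrist");im,D=read_camera("wrist");cv2.imwrite("pics/w3.png",im)
print(s["tool_pos"],s["q"][5]);print(R.from_rotvec(s["tcp_rot"]).as_matrix().round(3))
m=np.load("m.npy")
# hub top corners assumed in place: level handle about knob
p=s["tool_pos"];print("rim px",proj("wrist",man(m,(-.0633,-.105,.08)),c))
a=m[2];d=np.array([np.cos(a),np.sin(a),0])
print("expected hub top centre px",proj("wrist",p+.085*d+[0,0,-.0107+.032],c),"back edge",proj("wrist",p+.104*d+[0,0,.0213],c))
E
```

```text
[0.41606992 0.0337381  0.04374146] 1.3665465003565271
[[ 0.975  0.224 -0.001]
 [ 0.224 -0.975 -0.   ]
 [-0.001 -0.    -1.   ]]
rim px [399.92137752 -19.54598805]
expected hub top centre px [369.12850642 101.31664271] back edge [380.93394073  47.54338818]
```

View pics/w3.png

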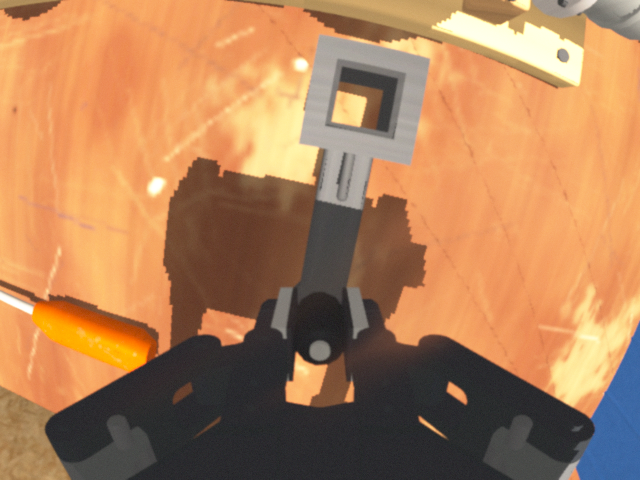

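The wrist view shows the hub's top centred at (365,100) with its back edge at (373,48), as predicted. Next I'll insert the hub under the rim and lift.

Call:
step_arm(
  commands=[
    {"fingers": 1, "dx": 0.015, "dy": 0.0034, "dz": 0, "roll": 0},
    {"fingers": 1, "dx": 0.03, "dy": 0.0069, "dz": 0, "roll": 0},
    {"fingers": 1, "dx": 0.03, "dy": 0.0069, "dz": -0.006, "roll": 0},
    {"fingers": 1, "dx": 0.03, "dy": 0.0069, "dz": -0.012, "roll": 0},
    {"fingers": 1, "dx": 0.03, "dy": 0.0069, "dz": -0.018, "roll": 0},
  ],
  squeeze=20,
)

```text
time: 9.48
tool_pos: [0.4471, 0.0338, 0.0626]
tcp_rot: [-3.122, -0.352, 0.001]
wrist_force: [-0.3, -0.4, -4.4]
width: 0.218
grip_force: 40.0
```

Call:
step_arm(
  commands=[
    {"fingers": 1, "dx": 0.001, "dy": 0.0, "dz": -0.006, "roll": 0},
    {"fingers": 1, "dx": 0.002, "dy": 0.0005, "dz": -0.012, "roll": 0},
    {"fingers": 1, "dx": 0.004, "dy": 0.001, "dz": -0.018, "roll": 0},
    {"fingers": 1, "dx": 0.006, "dy": 0.0014, "dz": -0.024, "roll": 0},
    {"fingers": 1, "dx": 0.008, "dy": 0.0018, "dz": -0.03, "roll": 0},
    {"fingers": 1, "dx": 0.01, "dy": 0.0022, "dz": -0.036, "roll": 0},
    {"fingers": 1, "dx": 0.01, "dy": 0.0022, "dz": -0.038, "roll": 0},
  ],
  squeeze=20,
)

```text
time: 10.35
tool_pos: [0.4588, 0.0338, 0.101]
tcp_rot: [3.122, 0.352, 0.003]
wrist_force: [-0.0, 0.0, -5.2]
width: 0.22
grip_force: 39.3
```

```bash
python3 - <<'E'
from h import *
s=read_state();c=calibration("wrist");im,D=read_camera("wrist");cv2.imwrite("pics/w4.png",im);np.savez("pics/w4.npz",im=im,d=D)
print(s["tool_pos"],s["wrist_force"],s["grip_force"])
# depth points along the arm
p=s["tool_pos"];d=np.array([np.cos(.017),np.sin(.017),0]);out=[]
for v in range(60,300,12):
  for u in range(300,400,10):
    if D[v,u]>0:
      o,r=ray("wrist",u,v,c);P=o+r*D[v,u]/(-(c["world_to_cam"][:3,:3]@r)[2]);q=P-p
      lat=-q[0]*d[1]+q[1]*d[0]
      if abs(lat)<.007: out.append((u,v,*(np.array([q@d,lat,q[2]])*1000).round(1)))
for o in out[::2]:print(*o)
E
```

```text
[0.45875015 0.03383091 0.10100835] [-0.03470662  0.03667972 -5.23454603] 39.32946173860273
360 60 102.8 4.4 0.5
380 60 96.9 0.5 32.4
350 72 99.1 6.7 -9.6
370 72 100.8 -1.1 -8.2
390 72 96.1 -4.6 22.8
360 84 95.3 1.6 -11.0
380 84 97.1 -6.4 -10.0
360 96 90.7 0.2 -14.4
350 108 84.9 3.1 -16.5
370 108 86.9 -5.3 -16.9
350 120 80.6 1.1 -29.6
370 120 82.0 -6.7 -19.1
350 132 75.5 -1.0 -41.0
330 144 66.8 5.5 -100.4
340 156 63.8 3.1 -12.0
360 156 65.6 -5.1 -12.1
340 168 58.9 2.1 -11.0
360 168 60.8 -5.8 -9.0
340 180 53.0 0.3 -20.9
320 192 34.3 5.2 -100.2
340 192 47.3 -1.2 -23.7
320 204 39.4 6.5 -26.8
340 204 42.5 -2.0 -20.1
330 216 35.5 0.9 -23.4
310 228 8.9 6.8 -100.0
330 228 30.3 -0.1 -21.6
310 240 0.8 5.1 -99.4
330 240 25.4 -1.1 -19.1
310 252 18.4 6.7 -17.6
330 252 20.6 -2.1 -16.4
310 264 13.9 5.7 -14.1
330 264 15.7 -3.2 -14.4
310 276 9.2 4.7 -11.6
330 276 10.8 -4.2 -12.2
310 288 4.4 3.7 -9.2
330 288 6.9 -4.9 -7.7
```

Call:
step_arm(
  commands=[
    {"fingers": 1, "dx": -0.01, "dy": -0.0023, "dz": 0.003, "roll": 0},
    {"fingers": 1, "dx": -0.039, "dy": -0.009, "dz": 0.003, "roll": 0},
    {"fingers": 1, "dx": -0.039, "dy": -0.009, "dz": -0.05, "roll": 0},
    {"fingers": 1, "dx": -0.039, "dy": -0.009, "dz": -0.1, "roll": 0},
    {"fingers": 1, "dx": -0.039, "dy": -0.009, "dz": -0.1, "roll": 0},
  ],
  squeeze=60,
)

```text
time: 11.02
tool_pos: [0.4212, 0.0341, 0.2054]
tcp_rot: [3.121, 0.352, 0.018]
wrist_force: [1.0, 0.3, -2.4]
width: 0.214
grip_force: 59.3
```

```bash
cat > tilt.py <<'E'
from h import *
def meas(tag):
    s=read_state();c=calibration("wrist");im,D=read_camera("wrist");cv2.imwrite(f"pics/{tag}.png",im)
    p=s["tool_pos"];W=c["world_to_cam"][:3,:3]
    P=[]
    for v in range(0,330,2):
        for u in range(260,440,2):
            if D[v,u]>0:
                o,r=ray("wrist",u,v,c);X=o+r*D[v,u]/(-(W@r)[2])
                if X[2]>p[2]-.085 and np.linalg.norm((X-p)[:2])<.12: P.append(X-p)
    return s,c,im,np.array(P)
E
python3 - <<'E'
from tilt import *
s,c,im,P=meas("w5");np.save("pics/P5.npy",P);print(s["tool_pos"],s["tcp_rot"],s["wrist_force"],s["grip_force"],len(P))
r=np.hypot(P[:,0],P[:,1])
# height profile by radius
for a in range(10,115,5):
    k=P[(r*1000>=a)&(r*1000<a+5)]
    if len(k):print(a,len(k),(np.percentile(k[:,2],[10,50,90])*1000).round(1),np.degrees(np.arctan2(*k[:,1::-1].mean(0))).round(1))
E
```

```text
[0.42124978 0.03406649 0.20543501] [3.12073898 0.35189189 0.01796664] [ 0.95250795  0.29311358 -2.44838926] 59.287855030124774 4283
10 439 [-11.3  24.1  30.7] 3.3
15 513 [-13.4  17.9  35.8] 6.0
20 307 [-16.5  11.4  29.8] -21.1
25 143 [-19.8 -18.  -15.8] -7.1
30 126 [-22.6 -20.4 -18.8] -4.0
35 125 [-24.5 -22.5 -17.1] -2.9
40 124 [-27.2 -25.1 -19.6] -2.2
45 137 [-34.  -28.  -22.1] 0.3
50 186 [-30.9 -25.4 -20.6] -0.5
55 219 [-19.7 -15.  -10.5] 0.0
60 272 [-10.8  -9.1  -7.5] 1.1
65 221 [-13.1 -11.   -8.7] 0.9
70 207 [-46.9 -15.2 -11.3] 0.2
75 257 [-40.5 -20.3 -14.3] 0.7
80 251 [-30.  -22.8 -16.8] 0.9
85 231 [-23.1 -21.7 -19.2] 1.3
90 199 [-25.1 -23.5 -21.5] 1.2
95 14 [-24.7 -23.2 -22.2] -6.5
```

View pics/w5.png

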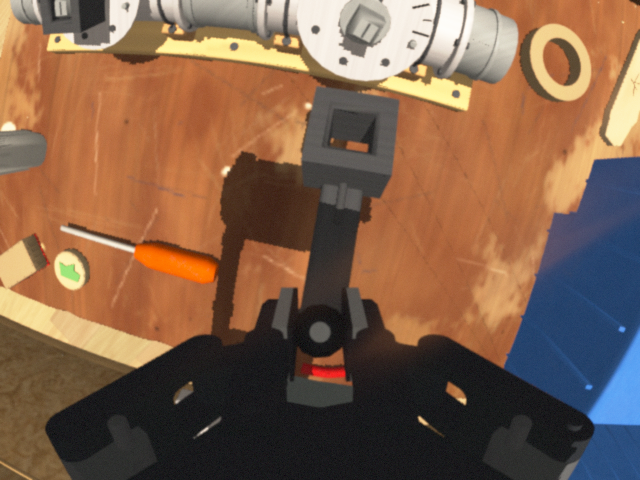

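The handle is now tilted, with the hub at (350,140) low and the knob high. I'll fit the tilt precisely.

```bash
cat >> tilt.py <<'E'
def hubplane(P,az):
    d=np.array([np.cos(az),np.sin(az)]);f=P[:,:2]@d;l=P[:,:2]@np.array([-d[1],d[0]])
    k=P[(f>.055)&(f<.1)&(abs(l)<.022)&(P[:,2]>-.05)]
    for _ in range(40):
        A=np.c_[k[:,:2],np.ones(len(k))];w=np.linalg.lstsq(A,k[:,2],rcond=None)[0];e=k[:,2]-A@w
        if abs(e).max()<.003:break
        k=k[(e>np.percentile(e,4))&(abs(e)<max(.003,np.percentile(abs(e),96)))] if True else k
    n=np.array([-w[0],-w[1],1]);n/=np.linalg.norm(n);c=(k.max(0)+k.min(0))/2
    return n,k,w
E
python3 - <<'E'
from tilt import *
P=np.load("pics/P5.npy");n,k,w=hubplane(P,.017)
print(len(k),n,"tilt",np.degrees(np.arccos(n[2])),"lean az",np.degrees(np.arctan2(n[1],n[0])))
d=np.array([np.cos(.017),np.sin(.017)]);f=k[:,:2]@d;l=k[:,:2]@[-d[1],d[0]];print(f.min(),f.max(),l.min(),l.max())
# arm
f=P[:,:2]@d;l=P[:,:2]@[-d[1],d[0]];a=P[(f>.024)&(f<.045)&(abs(l)<.007)];print(np.degrees(np.arctan(np.polyfit(a[:,:2]@d,a[:,2],1))),len(a))
E
```

```text
1264 [0.43675271 0.09863328 0.89415801] tilt 26.59951693260006 lean az 12.725816248130828
0.058227429391145294 0.09520909315203407 -0.018823695379803322 0.019508484883116226
[-18.8712471   -0.53682071] 367
```

Call:
step_arm(
  commands=[
    {"fingers": 1, "dx": 0, "dy": 0, "dz": 0.06, "roll": 0},
    {"fingers": 1, "dx": 0, "dy": 0, "dz": 0.112, "roll": 0},
    {"fingers": 1, "dx": 0.015, "dy": 0.0035, "dz": 0.112, "roll": 0},
    {"fingers": 1, "dx": 0.04, "dy": 0.009, "dz": 0.112, "roll": 0},
    {"fingers": 1, "dx": 0.04, "dy": 0.009, "dz": 0.104, "roll": 0},
    {"fingers": 1, "dx": 0.042, "dy": 0.0095, "dz": 0.1, "roll": 0},
    {"fingers": 1, "dx": 0.042, "dy": 0.0095, "dz": 0.0965, "roll": 0},
    {"fingers": 1, "dx": 0.042, "dy": 0.0095, "dz": 0.0965, "roll": 0},
  ],
  squeeze=20,
)

```text
time: 12.08
tool_pos: [0.4594, 0.0339, 0.1037]
tcp_rot: [-3.122, -0.352, 0.004]
wrist_force: [-3.4, -1.2, -2.9]
width: 0.218
grip_force: 59.1
```

Call:
step_arm(
  commands=[
    {"fingers": 1, "dx": -0.01, "dy": -0.0023, "dz": 0.004, "roll": 0},
    {"fingers": 1, "dx": -0.042, "dy": -0.0095, "dz": 0.004, "roll": 0},
    {"fingers": 1, "dx": -0.042, "dy": -0.0095, "dz": -0.05, "roll": 0},
    {"fingers": 1, "dx": -0.042, "dy": -0.0095, "dz": -0.1, "roll": 0},
    {"fingers": 1, "dx": -0.042, "dy": -0.0095, "dz": -0.1, "roll": 0},
  ],
  squeeze=80,
)

```text
time: 12.7
tool_pos: [0.4216, 0.0342, 0.2094]
tcp_rot: [3.121, 0.352, 0.02]
wrist_force: [0.6, 0.0, -1.5]
width: 0.209
grip_force: 78.6
```

```bash
cat > st.py <<'E'
from tilt import *
import sys
s,c,im,P=meas(sys.argv[1]);np.save("pics/P.npy",P);print(s["tool_pos"],s["q"][5],s["grip_force"])
n,k,w=hubplane(P,.017)
print(len(k),n,"tilt",np.degrees(np.arccos(n[2])),"lean az",np.degrees(np.arctan2(n[1],n[0])))
d=np.array([np.cos(.017),np.sin(.017)]);f=k[:,:2]@d;l=k[:,:2]@[-d[1],d[0]];print("ext",f.min(),f.max(),l.min(),l.max(),"centre z",w@[.5*(f.min()+f.max()),0,1])
E
python3 st.py w6
```

```text
[0.42157129 0.03418998 0.20936162] 1.3678585487251476 78.62716837109474
1267 [0.45312881 0.10093881 0.88571194] tilt 27.66073985409254 lean az 12.558147459053876
ext 0.05765660708488787 0.0941098086094678 -0.01895801422658978 0.019240768595043513 centre z -0.017575202439877164
```

```bash
python3 - <<'E'
from h import *
m=np.load("m.npy")
f=np.load("pics/top0.npz");g=cv2.cvtColor(f["im"],cv2.COLOR_BGR2GRAY).astype(np.float32);c=calibration("top")
f2=np.load("pics/scene0.npz");g2=cv2.cvtColor(f2["im"],cv2.COLOR_BGR2GRAY).astype(np.float32);c2=calibration("scene")
for n,G,C in(("top",g,c),("scene",g2,c2)):
  print(n)
  for r in(.018,.022,.026,.03,.034,.038,.042):
    px=np.array([proj(n,damp(m,-1,np.radians(t),r,-.004),C) for t in range(-30,100,5)],np.float32)
    print(int(r*1000),cv2.remap(G,px[:,0],px[:,1],cv2.INTER_LINEAR).ravel().astype(int))
E
```

```text
top
18 [170 183 171 170 177 178 161  86  61  71  97 160 195 200 204 205 208 206
 208 208 206 207 208 208 208 208]
22 [206 206 205 205 204 203 198 127  61  61  93 187 203 206 208 208 208 208
 209 209 208 208 208 208 208 207]
26 [202 206 207 205 204 203 206 165  66  67 129 196 207 208 208 208 208 208
 208 207 206 204 204 203 203 203]
30 [206 203 200 203 205 204 205 193  79  65 149 205 208 207 207 208 208 201
 200 204 205 205 206 180 179 203]
34 [206 203 142 129 195 153 181 198  89  61 144 122 192 208 209 208 204 151
 174 205 204 203 202 163 142 189]
38 [210 207 176 146 190 144 177 205 140  80 193 126 193 209 191 193 205 150
 158 203 179 170 205 174 141 204]
42 [210 208 204 203 206 159 179 205 164 118 207 152 189 208 163 203 205 174
 184 205 174 164 200 180 155 195]
scene
18 [162 177 185 192 200 197 164 123  98 105 148 196 219 218 221 222 223 222
 223 224 225 225 225 226 225 225]
22 [217 222 222 222 221 220 200 126  80  78 144 208 223 224 225 226 226 226
 226 226 226 226 226 226 226 225]
26 [221 222 224 222 223 222 221 162  83  85 162 218 225 226 226 226 226 226
 226 226 225 223 222 224 222 221]
30 [222 220 204 208 215 221 224 200  96  78 154 207 211 227 225 227 227 222
 211 224 224 223 223 224 207 216]
34 [225 222 130 108 208 179 200 211 110  77 204 187 186 227 227 227 226 201
 168 225 224 223 223 209 153 215]
38 [226 224 195 178 216 187 196 217 145 108 217 188 185 228 216 198 226 201
 165 224 226 193 224 220 158 221]
42 [226 226 223 223 225 197 194 223 194 173 225 200 203 228 217 201 218 210
 168 224 221 199 224 224 173 221]
```

```bash
python3 - <<'E'
from h import *
m=np.load("m.npy");tip=damp(m,-1,0,0,.03);print("model tip",tip)
n=np.array([-.5,0,.866])
for nm in("top","scene"):
    f=np.load(f"pics/{nm}0.npz");D=f["d"];c=calibration(nm);u0,v0=proj(nm,tip,c).astype(int)
    P=np.array([dep(nm,u,v,D[v,u],c) for v in range(v0-16,v0+17) for u in range(u0-16,u0+17) if D[v,u]>0])
    q=(P-damp(m,-1,0,0,0));h=q@n;k=q[(h>.004)&(h<.04)];hk=k@n
    x=k@np.array([.866,0,.5]);print(nm,len(k),"h",np.percentile(hk,[5,50,95]).round(4),"x",np.percentile(x,[3,97]).round(4),"y",np.percentile(k[:,1],[3,97]).round(4))
    t=hk>.026;print(" top pts",t.sum(),x[t].mean(),k[t,1].mean(),hk[t].mean())
    pl=q[(abs(h+.007)<.006)];hp=pl@n;print(" plate h",np.median(hp))
E
```

```text
model tip [0.56055141 0.03644296 0.13498076]
top 147 h [0.0049 0.026  0.0327] x [-0.008   0.0104] y [-0.0074  0.0123]
 top pts 74 0.0007586189284892226 0.0020914724174184735 0.02987623515690485
 plate h -0.005613501414655617
scene 127 h [0.0084 0.0266 0.0323] x [-0.0115  0.0066] y [-0.0079  0.0114]
 top pts 68 -0.0019746567071895374 0.001762248961215382 0.029729580750383306
 plate h -0.006104509926239791
```

Call:
step_arm(
  commands=[
    {"fingers": 1, "dx": 0, "dy": 0, "dz": -0.02, "roll": -9},
    {"fingers": 1, "dx": 0, "dy": 0, "dz": -0.04, "roll": -18},
    {"fingers": 1, "dx": 0, "dy": 0, "dz": -0.05, "roll": -28},
    {"fingers": 1, "dx": 0, "dy": 0, "dz": -0.05, "roll": -38},
    {"fingers": 1, "dx": 0, "dy": 0, "dz": -0.05, "roll": -48},
    {"fingers": 1, "dx": 0, "dy": 0, "dz": -0.05, "roll": -58},
    {"fingers": 1, "dx": 0, "dy": 0, "dz": -0.05, "roll": -68},
    {"fingers": 1, "dx": 0, "dy": 0, "dz": -0.05, "roll": -78},
  ],
)

```text
time: 13.75
tool_pos: [0.4166, 0.034, 0.2517]
tcp_rot: [-2.197, -2.243, 0.003]
wrist_force: [-0.2, 0.4, -1.9]
width: 0.212
grip_force: 78.6
```

Call:
step_arm(
  commands=[
    {"fingers": 1, "dx": 0, "dy": 0, "dz": 0, "roll": -10},
    {"fingers": 1, "dx": 0, "dy": 0, "dz": 0, "roll": -20},
    {"fingers": 1, "dx": 0, "dy": 0, "dz": 0, "roll": -30},
    {"fingers": 1, "dx": 0, "dy": 0, "dz": 0, "roll": -40},
    {"fingers": 1, "dx": 0, "dy": 0, "dz": 0, "roll": -50},
    {"fingers": 1, "dx": 0, "dy": 0, "dz": 0, "roll": -60},
    {"fingers": 1, "dx": 0, "dy": 0, "dz": 0, "roll": -70},
    {"fingers": 1, "dx": 0, "dy": 0, "dz": 0, "roll": -80},
  ],
)

```text
time: 14.75
tool_pos: [0.4167, 0.034, 0.2517]
tcp_rot: [-0.241, -3.13, 0.0]
wrist_force: [-1.3, 0.1, -2.8]
width: 0.209
grip_force: 78.6
```

Call:
step_arm(
  commands=[
    {"fingers": 1, "dx": 0, "dy": 0, "dz": 0, "roll": -8},
    {"fingers": 1, "dx": 0, "dy": 0, "dz": 0, "roll": -8},
    {"fingers": 1, "dx": 0, "dy": 0, "dz": 0, "roll": -8},
  ],
)

```text
time: 15.12
tool_pos: [0.4172, 0.034, 0.2528]
tcp_rot: [-0.035, -3.14, -0.0]
wrist_force: [-0.4, -0.5, -2.9]
width: 0.207
grip_force: 78.6
```

```bash
python3 - <<'E'
from h import *
from scipy.spatial.transform import Rotation as R
s=read_state();M=R.from_rotvec(s["tcp_rot"]).as_matrix();print(s["tool_pos"],M.round(3),np.degrees(np.arctan2(M[1,0],M[0,0])),s["q"][5])
print((M.T@(np.array([.6117,.0215,.225])-s["tool_pos"])).round(4))
E
```

```text
[0.41720444 0.03396638 0.25280595] [[-1.     0.022 -0.001]
 [ 0.022  1.     0.   ]
 [ 0.001  0.    -1.   ]] 178.73187863558567 -1.5270167006149649
[-0.1948 -0.0082  0.0276]
```

Heading to the pre-insertion pose, then verifying the hub in the wrist depth before descending.

Call:
step_arm(
  commands=[
    {"fingers": 1, "dx": -0.05, "dy": -0.002, "dz": 0, "roll": 0},
    {"fingers": 1, "dx": -0.1, "dy": -0.004, "dz": 0, "roll": 0},
    {"fingers": 1, "dx": -0.15, "dy": -0.006, "dz": 0, "roll": 0},
    {"fingers": 1, "dx": -0.195, "dy": -0.008, "dz": 0, "roll": 0},
    {"fingers": 1, "dx": -0.195, "dy": -0.008, "dz": 0.028, "roll": 0},
    {"fingers": 1, "dx": -0.195, "dy": -0.008, "dz": 0.058, "roll": 0},
    {"fingers": 1, "dx": -0.195, "dy": -0.008, "dz": 0.058, "roll": 0},
  ],
)

```text
time: 16.0
tool_pos: [0.61, 0.0221, 0.1918]
tcp_rot: [-0.033, -3.134, 0.0]
wrist_force: [-0.5, -0.6, -1.5]
width: 0.207
grip_force: 78.7
```

```bash
python3 - <<'E'
from tilt import *
from scipy.spatial.transform import Rotation as R
s,c,im,P=meas("w7");M=R.from_rotvec(s["tcp_rot"]).as_matrix();p=s["tool_pos"]
az=np.arctan2(M[1,0],M[0,0])-np.radians(12);n,k,w=hubplane(P,az)
d=np.array([np.cos(az),np.sin(az)]);e=np.array([-d[1],d[0]]);f=k[:,:2]@d;l=k[:,:2]@e
print(p,np.degrees(az),len(k),"tilt",np.degrees(np.arccos(n[2])),np.degrees(np.arctan2(n[1],n[0])),f.min(),f.max(),l.min(),l.max())
xy=.5*(f.min()+f.max())*d+.5*(l.min()+l.max())*e;top=np.array([*xy,w@[*xy,1]])
hub=p+top-.032*n;print("hub",hub,"rel",hub-p)
seat=np.array([.5750,.0386,.1095]);ns=np.array([-.4998,-.013,.866]);q=hub-seat;print("h",q@ns,"lateral",q-ns*(q@ns))
im2,_=read_camera("top");cv2.imwrite("pics/t7.png",im2);im3,_=read_camera("scene");cv2.imwrite("pics/s7.png",im3)
print(cv2.minAreaRect(((k[:,:2])*1000).astype(np.float32)))
E
```

```text
[0.6099616  0.02206025 0.1917724 ] 166.78427848523822 1244 tilt 27.789448872052358 177.9923309626147 0.05538082360158718 0.09194992322787689 -0.016617534475383246 0.021659067557127373
hub [0.55258087 0.03592481 0.14537714] rel [-0.05738073  0.01386456 -0.04639527]
h 0.042309459744939576 lateral [-0.00127286 -0.00212517 -0.00076286]
((-72.2013931274414, 14.459630966186523), (38.40784454345703, 35.125240325927734), 79.7849349975586)
```

Call:
step_arm(
  commands=[
    {"fingers": 1, "dx": -0.001, "dy": 0, "dz": 0, "roll": 2},
    {"fingers": 1, "dx": -0.004, "dy": 0, "dz": 0.005, "roll": 2},
    {"fingers": 1, "dx": -0.007, "dy": 0, "dz": 0.01, "roll": 2},
    {"fingers": 1, "dx": -0.009, "dy": 0, "dz": 0.014, "roll": 2},
    {"fingers": 1, "dx": -0.011, "dy": 0, "dz": 0.017, "roll": 2},
    {"fingers": 1, "dx": -0.011, "dy": 0, "dz": 0.017, "roll": 2},
  ],
  squeeze=80,
)

```text
time: 16.9
tool_pos: [0.6225, 0.022, 0.1778]
tcp_rot: [-0.086, -3.137, -0.0]
wrist_force: [-2.0, 0.9, -2.1]
width: 0.206
grip_force: 78.6
```

```bash
cat > hub.py <<'E'
from tilt import *
from scipy.spatial.transform import Rotation as R
import sys
s,c,im,P=meas(sys.argv[1]);M=R.from_rotvec(s["tcp_rot"]).as_matrix();p=s["tool_pos"]
az=np.arctan2(M[1,0],M[0,0])-np.radians(10);n,k,w=hubplane(P,az)
d=np.array([np.cos(az),np.sin(az)]);e=np.array([-d[1],d[0]]);f=k[:,:2]@d;l=k[:,:2]@e
print(p,s["wrist_force"].round(1),np.degrees(az),len(k),"tilt",np.degrees(np.arccos(n[2])),np.degrees(np.arctan2(n[1],n[0])),f.min(),f.max(),l.min(),l.max())
xy=.5*(f.min()+f.max())*d+.5*(l.min()+l.max())*e;top=np.array([*xy,w@[*xy,1]])
hub=p+top-.032*n;print("hub",hub)
seat=np.array([.5750,.0386,.1095]);ns=np.array([-.4998,-.013,.866]);q=hub-seat;print("h",q@ns,"lateral",q-ns*(q@ns))
E
python3 hub.py w8
```

```text
[0.62250596 0.02195477 0.17780663] [-2.   0.9 -2.1] 166.8587070389527 1260 tilt 27.554988774960066 176.7356578290878 0.05602243938509604 0.0916929013478469 -0.019113282354316002 0.01902690961847323
hub [0.56537143 0.03794567 0.13174204]
h 0.024082470418886944 lateral [ 0.00240785 -0.00034126  0.00138662]
```

Call:
step_arm(
  commands=[
    {"fingers": 1, "dx": 0.001, "dy": 0, "dz": 0.002, "roll": 0},
    {"fingers": 1, "dx": 0.001, "dy": 0, "dz": 0.004, "roll": 0},
    {"fingers": 1, "dx": 0, "dy": 0, "dz": 0.006, "roll": 0},
    {"fingers": 1, "dx": -0.001, "dy": 0, "dz": 0.008, "roll": 0},
    {"fingers": 1, "dx": -0.002, "dy": 0, "dz": 0.01, "roll": 0},
    {"fingers": 1, "dx": -0.002, "dy": 0, "dz": 0.01, "roll": 0},
  ],
)

```text
time: 17.7
tool_pos: [0.6256, 0.0216, 0.1685]
tcp_rot: [-0.086, -3.14, 0.0]
wrist_force: [-2.1, -1.7, -2.2]
width: 0.209
grip_force: 78.6
```

```bash
python3 hub.py w9
```

```text
[0.6255768  0.02159211 0.16846517] [-2.1 -1.7 -2.2] 166.86054393596748 1259 tilt 28.022039957122306 176.18190473843558 0.05587193144268689 0.09152860723505606 -0.018849414036468764 0.019375026255830857
hub [0.56874688 0.03708878 0.12183291]
h 0.01382525340155158 lateral [ 0.00065674 -0.00133149  0.00036024]
```

Call:
step_arm(
  commands=[
    {"fingers": 1, "dx": -0.001, "dy": 0.0003, "dz": 0.002, "roll": 0},
    {"fingers": 1, "dx": -0.002, "dy": 0.0005, "dz": 0.004, "roll": 0},
    {"fingers": 1, "dx": -0.003, "dy": 0.001, "dz": 0.006, "roll": 0},
    {"fingers": 1, "dx": -0.004, "dy": 0.001, "dz": 0.008, "roll": 0},
    {"fingers": 1, "dx": -0.005, "dy": 0.001, "dz": 0.01, "roll": 0},
    {"fingers": 1, "dx": -0.006, "dy": 0.001, "dz": 0.012, "roll": 0},
    {"fingers": 1, "dx": -0.006, "dy": 0.001, "dz": 0.012, "roll": 0},
  ],
)

```text
time: 18.62
tool_pos: [0.6326, 0.0222, 0.1588]
tcp_rot: [0.087, 3.138, 0.0]
wrist_force: [-4.0, -3.0, 8.8]
width: 0.207
grip_force: 79.8
```

```bash
python3 hub.py w10
```

```text
[0.63256787 0.02221514 0.15884806] [-4.  -3.   8.8] 166.8250641902481 1415 tilt 23.45703464308141 176.93228231389705 0.05807967829057889 0.09507938785975548 -0.01714431986092972 0.021147418408361568
hub [0.57026751 0.03703897 0.1173746 ]
h 0.009204990100393162 lateral [-1.31833528e-04 -1.44136530e-03 -9.69262590e-05]
```

The hub is about 21 mm onto the stem and binding because I'm holding the knob. I'll let go, then press on the hub.

Call:
step_arm(
  commands=[
    {"fingers": 1, "dx": 0, "dy": 0, "dz": -0.006, "roll": 0},
    {"fingers": 0.1, "dx": 0, "dy": 0, "dz": -0.006, "roll": 0},
    {"fingers": 0.1, "dx": 0, "dy": 0, "dz": -0.006, "roll": 0},
    {"fingers": 0.1, "dx": 0, "dy": 0, "dz": -0.006, "roll": 0},
    {"fingers": 0.1, "dx": 0, "dy": 0, "dz": -0.03, "roll": 0},
    {"fingers": 0.1, "dx": 0, "dy": 0, "dz": -0.07, "roll": 0},
    {"fingers": 0.1, "dx": 0, "dy": 0, "dz": -0.07, "roll": 0},
  ],
)

```text
time: 19.55
tool_pos: [0.6347, 0.0226, 0.2316]
tcp_rot: [0.086, 3.131, 0.001]
wrist_force: [0.0, -0.6, 0.5]
width: 0.451
grip_force: 0.0
```

```bash
cat > look.py <<'E'
from h import *
from scipy.spatial.transform import Rotation as R
import sys
s=read_state();c=calibration("wrist");im,D=read_camera("wrist");cv2.imwrite(f"pics/{sys.argv[1]}.png",im)
W=c["world_to_cam"][:3,:3];seat=np.array([.5750,.0386,.1095]);ns=np.array([-.4998,-.013,.866]);ux=np.array([.866,.0225,.5]);uy=np.array([-.026,.9997,0])
Q=[]
for v in range(0,480,2):
    for u in range(100,540,2):
        if D[v,u]>0:
            o,r=ray("wrist",u,v,c);q=o+r*D[v,u]/(-(W@r)[2])-seat;h=q@ns
            if -.002<h<.08 and np.hypot(q@ux,q@uy)<.11: Q.append((q@ux,q@uy,h))
Q=np.array(Q)*1000;np.save("pics/Q.npy",Q);print(s["tool_pos"],s["wrist_force"].round(1),len(Q))
r=np.hypot(Q[:,0],Q[:,1]);k=Q[(r<26)&(Q[:,2]>28)]
for _ in range(30):
    A=np.c_[k[:,:2],np.ones(len(k))];w=np.linalg.lstsq(A,k[:,2],rcond=None)[0];e=k[:,2]-A@w
    if abs(e).max()<2.5:break
    k=k[abs(e)<max(2.5,np.percentile(abs(e),95))]
rc=cv2.minAreaRect(k[:,:2].astype(np.float32));print("hub top n",len(k),"slopes deg",np.degrees(w[:2]).round(1),"height at axis",w[2].round(1),"rect",rc)
a=Q[(r>26)&(r<75)&(Q[:,2]<25)&(Q[:,2]>3)];print("arm az(cw)",-np.degrees(np.arctan2(a[:,1].mean(),a[:,0].mean())) if len(a) else None,len(a),a[:,2].mean() if len(a) else 0)
kn=Q[(r>75)&(Q[:,2]>25)];print("knob",kn.mean(0) if len(kn) else None,len(kn))
E
python3 look.py w11
```

```text
[0.63473438 0.02257052 0.2316362 ] [ 0.  -0.6  0.5] 2028
hub top n 670 slopes deg [-0.1 -0.3] height at axis 32.1 rect ((-0.03871726989746094, -0.6486549377441406), (38.23540115356445, 39.606040954589844), 74.17744445800781)
arm az(cw) 16.25578980056227 530 8.877800371883135
knob [ 83.36689516 -23.61859842  42.04745516] 277
```

Releasing it let the handle drop fully home: the hub top is 32.1 mm above the seat and square, with the arm at about 16°. Next is the turn to 60°.

```bash
python3 - <<'E'
from h import *
from scipy.spatial.transform import Rotation as R
s=read_state();M=R.from_rotvec(s["tcp_rot"]).as_matrix();p=s["tool_pos"]
seat=np.array([.5750,.0386,.1095]);ns=np.array([-.4998,-.013,.866]);ux=np.array([.866,.0225,.5]);uy=np.array([-.026,.9997,0])
for t in(-12,0,8,16,24,32,40,46,48):
    a=np.radians(t);k=a+np.radians(14);
    # finger centre 20.5 mm behind the knob on its tangent
    q=seat+.085*(np.cos(k)*ux-np.sin(k)*uy)-.0205*(-np.sin(k)*ux-np.cos(k)*uy)+.02*ns
    print("knob",t+14,q.round(4),(M.T@(q-p)).round(4))
E
```

```text
knob 2 [0.6387 0.0578 0.1697] [-0.0032  0.0355  0.0596]
knob 14 [0.6407 0.0396 0.1705] [-0.0062  0.0175  0.0587]
knob 22 [0.6402 0.0275 0.1701] [-0.0064  0.0053  0.0592]
knob 30 [0.6383 0.0155 0.1688] [-0.005  -0.0068  0.0605]
knob 38 [0.6349 0.004  0.1666] [-0.0023 -0.0185  0.0626]
knob 46 [ 0.6301 -0.0069  0.1637] [ 0.0019 -0.0296  0.0655]
knob 54 [ 0.6241 -0.0169  0.1601] [ 0.0074 -0.0399  0.0691]
knob 60 [ 0.6188 -0.0236  0.1569] [ 0.0123 -0.0469  0.0722]
knob 62 [ 0.6169 -0.0258  0.1558] [ 0.0141 -0.0491  0.0733]
```

Call:
step_arm(
  commands=[
    {"fingers": 1, "dx": -0.003, "dy": 0.0355, "dz": 0, "roll": 0},
    {"fingers": 1, "dx": -0.003, "dy": 0.0355, "dz": 0, "roll": 0},
    {"fingers": 1, "dx": -0.003, "dy": 0.0355, "dz": 0.03, "roll": 0},
    {"fingers": 1, "dx": -0.003, "dy": 0.0355, "dz": 0.06, "roll": 0},
    {"fingers": 1, "dx": -0.003, "dy": 0.0355, "dz": 0.06, "roll": 5},
  ],
)

```text
time: 20.23
tool_pos: [0.6331, 0.0569, 0.1615]
tcp_rot: [-0.226, -3.125, 0.002]
wrist_force: [0.6, -0.5, 0.3]
width: 0.001
grip_force: 0.0
```

Call:
step_arm(
  commands=[
    {"fingers": 1, "dx": -0.003, "dy": -0.018, "dz": -0.001, "roll": 3},
    {"fingers": 1, "dx": -0.003, "dy": -0.03, "dz": -0.001, "roll": 11},
    {"fingers": 1, "dx": -0.002, "dy": -0.042, "dz": 0.0005, "roll": 19},
    {"fingers": 1, "dx": 0.001, "dy": -0.054, "dz": 0.0025, "roll": 27},
    {"fingers": 1, "dx": 0.005, "dy": -0.065, "dz": 0.0055, "roll": 35},
    {"fingers": 1, "dx": 0.0075, "dy": -0.07, "dz": 0.007, "roll": 39},
    {"fingers": 1, "dx": 0.0075, "dy": -0.07, "dz": 0.007, "roll": 39},
  ],
)

```text
time: 21.1
tool_pos: [0.6213, -0.0118, 0.1609]
tcp_rot: [1.257, 2.874, 0.004]
wrist_force: [4.3, 1.9, -1.4]
width: -0.001
grip_force: 1.9
```

```bash
python3 look.py w12
```

```text
[ 0.6213198  -0.01180613  0.16093533] [ 4.3  1.9 -1.4] 6109
hub top n 1336 slopes deg [ 0.6 -0.2] height at axis 32.1 rect ((0.15189266204833984, -0.9649620056152344), (39.04410171508789, 38.72491455078125), 39.87781524658203)
arm az(cw) 48.57442016766646 1086 9.261342608834214
knob [ 78.25522403 -47.50130338  57.48156362] 2630
```

Call:
step_arm(
  commands=[
    {"fingers": 1, "dx": -0.001, "dy": -0.005, "dz": 0.0015, "roll": 3},
    {"fingers": 1, "dx": -0.002, "dy": -0.01, "dz": 0.003, "roll": 6},
    {"fingers": 1, "dx": -0.0028, "dy": -0.0135, "dz": 0.0045, "roll": 9},
    {"fingers": 1, "dx": -0.0028, "dy": -0.0135, "dz": 0.0045, "roll": 9},
  ],
)

```text
time: 21.65
tool_pos: [0.6133, -0.0227, 0.1564]
tcp_rot: [1.478, 2.767, 0.004]
wrist_force: [5.1, 2.2, -0.5]
width: 0.001
grip_force: 2.1
```

Call:
step_arm(
  commands=[
    {"fingers": 1, "dx": 0, "dy": 0.02, "dz": 0, "roll": 0},
    {"fingers": 1, "dx": 0, "dy": 0.02, "dz": -0.05, "roll": 0},
    {"fingers": 1, "dx": 0, "dy": 0.02, "dz": -0.07, "roll": 0},
    {"fingers": 1, "dx": 0, "dy": 0.02, "dz": -0.07, "roll": 0},
  ],
)

```text
time: 22.15
tool_pos: [0.6295, -0.0108, 0.2276]
tcp_rot: [1.476, 2.768, 0.003]
wrist_force: [0.2, -0.1, -0.5]
width: 0.002
grip_force: 0.0
```

```bash
python3 look.py w13
```

```text
[ 0.62951747 -0.01082269  0.22764011] [ 0.2 -0.1 -0.5] 2279
hub top n 673 slopes deg [-0.2  0.1] height at axis 32.1 rect ((0.48930835723876953, -1.1531295776367188), (39.51007080078125, 38.55552291870117), 31.617765426635742)
arm az(cw) 55.689380884064434 557 8.703753367931288
knob [ 48.54927498 -70.62792639  39.33876864] 276
```

Call:
step_arm(
  commands=[
    {"fingers": 1, "dx": 0, "dy": 0, "dz": -0.1, "roll": 0},
    {"fingers": 1, "dx": 0.1, "dy": 0.06, "dz": -0.1, "roll": 0},
    {"fingers": 1, "dx": 0.2, "dy": 0.1, "dz": -0.1, "roll": 0},
    {"fingers": 1, "dx": 0.25, "dy": 0.1, "dz": -0.1, "roll": 0},
    {"fingers": 1, "dx": 0.25, "dy": 0.1, "dz": -0.1, "roll": 0},
    {"fingers": 1, "dx": 0.25, "dy": 0.1, "dz": -0.1, "roll": 0},
    {"fingers": 1, "dx": 0.25, "dy": 0.1, "dz": -0.1, "roll": 0},
  ],
)

```text
time: 23.08
tool_pos: [0.57, 0.2543, 0.3228]
tcp_rot: [-1.472, -2.772, 0.004]
wrist_force: [-0.5, -0.0, -0.5]
width: -0.001
grip_force: 0.0
```

```bash
python3 - <<'E'
from h import *
s=read_state();print(s["tool_pos"])
seat=np.array([.5750,.0386,.1095]);ns=np.array([-.4998,-.013,.866]);ux=np.array([.866,.0225,.5]);uy=np.array([-.026,.9997,0])
out=[]
for n in("top","scene"):
    im,D=read_camera(n);cv2.imwrite(f"pics/{n}9.png",im);c=calibration(n)
    # rectify at the plate plane, 4 px/mm, up = shut, right = -uy
    g=np.arange(-200,200)/4000.*1.25;X,Y=np.meshgrid(g,g[::-1])
    def rect(h): 
        px=np.array([proj(n,seat+h*ns+Y.ravel()[i]*ux-X.ravel()[i]*uy,c) for i in range(0,X.size)],np.float32).reshape(400,400,2)
        return cv2.remap(im,px[...,0],px[...,1],cv2.INTER_CUBIC)
    r=rect(-.007)
    for t in range(0,91,15):
        a=np.radians(t);cv2.line(r,*[tuple(int(v) for v in(200+q*3.2*np.sin(a),200-q*3.2*np.cos(a))) for q in(46,56)],(0,0,255),1)
    out.append(r)
cv2.imwrite("pics/final.png",np.hstack(out))
E
```

```text
[0.56995759 0.25427796 0.32284947]
```

View pics/final.png

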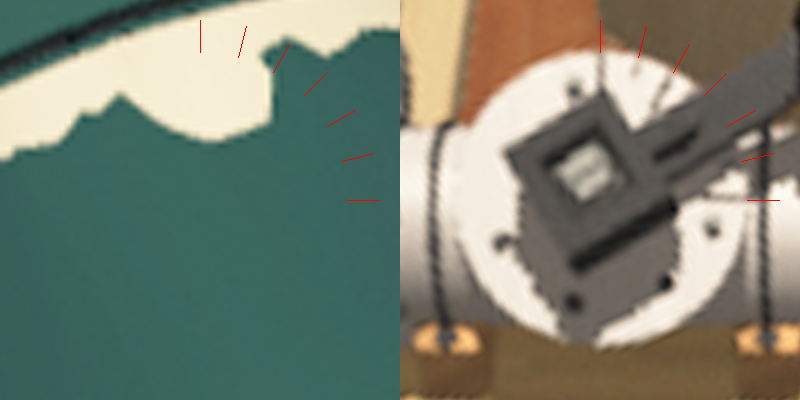

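The rectified scene view (right half) shows my red scale lines agreeing with the dial ticks, and the hub edges and arm reading about 59–60°. The stem may lag the handle by the fit's play, so I'll nudge it about 3° further.

Call:
step_arm(
  commands=[
    {"fingers": 1, "dx": -0.06, "dy": -0.024, "dz": 0, "roll": 0},
    {"fingers": 1, "dx": -0.115, "dy": -0.046, "dz": 0, "roll": 0},
    {"fingers": 1, "dx": -0.17, "dy": -0.068, "dz": 0, "roll": 0},
    {"fingers": 1, "dx": -0.225, "dy": -0.09, "dz": 0, "roll": 0},
    {"fingers": 1, "dx": -0.252, "dy": -0.099, "dz": 0.0, "roll": 0},
    {"fingers": 1, "dx": -0.252, "dy": -0.099, "dz": 0.05, "roll": 0},
    {"fingers": 1, "dx": -0.252, "dy": -0.099, "dz": 0.09, "roll": 0},
    {"fingers": 1, "dx": -0.252, "dy": -0.099, "dz": 0.09, "roll": 0},
  ],
)

```text
time: 24.18
tool_pos: [0.6262, -0.0135, 0.2298]
tcp_rot: [-1.477, -2.762, 0.007]
wrist_force: [-0.4, 0.2, -1.4]
width: -0.002
grip_force: 0.0
```

Call:
step_arm(
  commands=[
    {"fingers": 1, "dx": 0, "dy": 0.002, "dz": 0.04, "roll": 0},
    {"fingers": 1, "dx": 0, "dy": 0.002, "dz": 0.073, "roll": 0},
    {"fingers": 1, "dx": 0, "dy": 0.002, "dz": 0.073, "roll": 0},
    {"fingers": 1, "dx": 0, "dy": -0.01, "dz": 0.073, "roll": 0},
    {"fingers": 1, "dx": 0, "dy": -0.017, "dz": 0.074, "roll": 0},
    {"fingers": 1, "dx": 0, "dy": -0.021, "dz": 0.075, "roll": 0},
    {"fingers": 1, "dx": 0, "dy": -0.021, "dz": 0.075, "roll": 0},
  ],
)

```text
time: 25.05
tool_pos: [0.6129, -0.0239, 0.1617]
tcp_rot: [1.478, 2.77, 0.001]
wrist_force: [0.8, -0.2, 2.5]
width: 0.0
grip_force: 0.7
```

Call:
step_arm(
  commands=[
    {"fingers": 1, "dx": 0, "dy": 0.02, "dz": 0, "roll": 0},
    {"fingers": 1, "dx": 0, "dy": 0.02, "dz": -0.05, "roll": 0},
    {"fingers": 1, "dx": 0, "dy": 0.02, "dz": -0.07, "roll": 0},
    {"fingers": 1, "dx": 0, "dy": 0.02, "dz": -0.07, "roll": 0},
  ],
)

```text
time: 25.55
tool_pos: [0.6309, -0.0119, 0.2325]
tcp_rot: [1.476, 2.769, 0.003]
wrist_force: [-0.5, 0.3, -0.3]
width: 0.002
grip_force: 0.0
```

```bash
python3 look.py w14
```

```text
[ 0.63085345 -0.01186978  0.23245174] [-0.5  0.3 -0.3] 2190
hub top n 634 slopes deg [-0.1 -0.1] height at axis 32.1 rect ((0.25931882858276367, -1.337890625), (40.00370788574219, 38.936363220214844), 33.2049446105957)
arm az(cw) 55.79115256695109 537 8.823241625597921
knob [ 48.60071539 -70.68336613  39.23128199] 269
```

Call:
step_arm(
  commands=[
    {"fingers": 1, "dx": 0, "dy": 0, "dz": 0.04, "roll": 0},
    {"fingers": 1, "dx": 0, "dy": 0, "dz": 0.076, "roll": 0},
    {"fingers": 1, "dx": 0, "dy": -0.01, "dz": 0.076, "roll": 0},
    {"fingers": 1, "dx": 0, "dy": -0.019, "dz": 0.077, "roll": 0},
    {"fingers": 1, "dx": 0, "dy": -0.023, "dz": 0.078, "roll": 0},
    {"fingers": 1, "dx": 0, "dy": -0.027, "dz": 0.079, "roll": 0},
    {"fingers": 1, "dx": 0, "dy": -0.027, "dz": 0.079, "roll": 0},
  ],
)

```text
time: 26.48
tool_pos: [0.6089, -0.0272, 0.1543]
tcp_rot: [1.476, 2.766, 0.006]
wrist_force: [3.6, 3.2, -0.3]
width: 0.002
grip_force: 2.0
```

Call:
step_arm(
  commands=[
    {"fingers": 1, "dx": 0, "dy": 0.02, "dz": 0, "roll": 0},
    {"fingers": 1, "dx": 0, "dy": 0.02, "dz": -0.05, "roll": 0},
    {"fingers": 1, "dx": 0, "dy": 0.02, "dz": -0.07, "roll": 0},
    {"fingers": 1, "dx": 0, "dy": 0.02, "dz": -0.07, "roll": 0},
  ],
)

```text
time: 26.98
tool_pos: [0.625, -0.0162, 0.2243]
tcp_rot: [1.476, 2.768, 0.003]
wrist_force: [0.6, -0.4, -0.6]
width: -0.002
grip_force: 0.0
```

```bash
python3 look.py w15
```

```text
[ 0.62502466 -0.01624039  0.22426191] [ 0.6 -0.4 -0.6] 2323
hub top n 681 slopes deg [-0.3 -0.2] height at axis 32.1 rect ((0.6314802169799805, -1.1080303192138672), (38.93777084350586, 38.51853561401367), 27.186391830444336)
arm az(cw) 60.141477834871964 572 8.718438206796549
knob [ 42.54831503 -73.9102782   39.21647106] 283
```

```bash
python3 -c "
from workcell import *
print(finish_job())"
```

```text
the job is handed in; nothing more can be done
None
```

I've handed the job in, but no verdict came back. The fitted damper was pushed to its shut stop; the loose handle is fully home over the pointer, reads about 60–63° open, and both handles are released. No bystander was knowingly touched, though I didn't re-check them or the shut damper at the end.

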